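# Blank the UV lamps at the middle click, then open the upper leaf

## Robot

A 6-joint arm with a two-finger parallel gripper is mounted at the origin on a cart in front of the work surface, level with it; the furniture and walls round the work are solid. World frame = base frame: x ahead of the robot, y to its left, z up, the work surface at z = 0. Lengths are in m, angles in rad, forces in N, time in s.
With the tool pointing down it reaches from about 0.35 to 0.975 m from the base axis. Payload 7.1 kg.
Tool frame: the origin (TCP) lies midway between the tips of the shut fingers; the grasp point (between the pads) lies 19 mm behind it; z points along the fingers, y is the line along which they close (so a half turn about z gives the same grasp; the last joint's range is limited). The gripper opens to 88 mm and grips with 3 to 60 N. Pads are 20 mm wide; open, the fingers measure 115 mm over their backs; the gripper's body (75 mm by 178 mm) begins 61 mm behind the grasp point.
Start: joints at [1.2, 0.423, 1.63, -0, 1.089, -0.019], TCP at [0.215, 0.587, 0.2] pointing down, gripper open.
Joint ranges: [-3, 3], [-0.9, 2.11], [0.09, 2.58], [-1.31, 4.45], [0.11, 2.69], [-2.54, 2.54]. Speed limits (rad/s): [2.39, 2.39, 3.01, 3.14, 3.14, 3.14].

## Interface

Orientations are given as a unit quaternion [w, x, y, z].
In Python, from station import manip gives the robot as it stands. Calls block until the motion is done:
- manip.move_pose(position, orientation): joint-space move of the TCP to a pose.
- manip.movel(position, frame=None, v=0.15, until_force=None): straight line of the TCP; frame=None keeps the orientation; v is the mean speed in m/s. With until_force (N) it stops when the force on the tool has changed by that much, and returns True; else False.
- manip.movej(angles): joint-space move.
- manip.command_gripper(opening): opening from 0.0 (shut) to 1.0 (fully open); the grip force is fixed at half the most; returns when the fingers have stopped.
- manip.wait(seconds).
- manip.inverse_kinematics(position, orientation): joint angles nearest the present ones, or None.
- manip.read_camera(name): name is "scene" or "top"; returns the picture (400x640x3 uint8, red, green, blue); there is no depth.
- manip.camera_info(name): a dict with "intrinsics" (3x3 intrinsics, pixels), "dist" ([k1, k2, p1, p2, k3] as OpenCV has them; the pictures are not rectified), "T" (4x4, takes a point from camera to world coordinates). Camera axes: x right, y up, looking along -z (the intrinsics and any distortion apply to the point x, -y, -z); pixel columns grow to the right and rows downward; lengths in m; the calibration is good to about 2 mm. A picture is of the moment at which its call begins. camera_info takes no time and is no camera call.
A pose or a line that the arm cannot do raises manip.MotionError and nothing moves.
- manip.job_done(): hands the job in; it is judged then, once.
Readings, each from a call of its own:
- manip.get_time(): time.
- manip.get_joint_pos(): joint angles.
- manip.get_qvel(): joint speeds.
- manip.get_effort(): joint torques, N m.
- manip.get_tcp_pos(): TCP position.
- manip.get_ee_rot(): TCP orientation.
- manip.get_ft_force(): force on the tool from outside, world axes, zero at the start.
- manip.get_ft_torque(): the same for the moment, N m.
- manip.get_grip_width(): opening from 0.0 (shut) to 1.0 (fully open).
- manip.get_finger_force(): force on a finger pad.
Only numpy, scipy, OpenCV 4.12 (cv2) and the standard library are available. Lean on these libraries where they do the work, as an engineer would, in place of code of your own. Each camera call takes 0.05 s, during which the arm holds its last target. There are 200 camera calls.

## Task

The ultraviolet demonstration is over and the class wants to see the minerals in the viewing cabinet by room light. First push the lamp-shutter rod on top of the cabinet in from its pulled-out stop to its middle click, which blanks both lamps; do not let it run on to the fully-in click, which is the short-wave lamp. Only then swing the upper leaf of the split front door open by at least sixty degrees and leave it there, with the lower leaf still shut and bolted and the things lying round the cabinet left where they are.

Things in the scene. Friction and masses are not known exactly. Their poses are not given: they have to be found in the camera images.
- uv_cabinet: Grey metal UV viewing cabinet, fixed: box 240 mm wide (y), 200 deep (x), 200 high; on the back of its roof a lamp housing 222 mm wide, its top at z = 268 mm. Origin: centre of the underside, on the worktop. Front looks to its own -x, y to the left seen from the robot, z up. Door face at x = -100 mm, housing's front face at x = -20 mm.
- shutter_rod (a joint): Steel rod with a round black knob (26 mm wide, 15 thick) out of the lamp housing's front, axis 40 mm above the roof. m: 0 pulled right out (as found), 0.020 middle click (knob face 45 mm out of the housing), 0.040 right in. Pushed along cabinet +x. Spring clicks: about 6 N to leave one; half-way (10 mm) it passes a hump and runs on into the next by itself.
- knob_face (a point): Centre of the front (push) face of the rod's knob; moves with the rod. At rod value 0 it is at cabinet (-85, 30, 240) mm, at the middle click at (-65, 30, 240) mm. Two dark rings are engraved on the rod; at the middle click the rear one is just at the guide bush. Axes as the cabinet's.
- upper_leaf (a joint): Upper leaf of the split door, 203 mm wide, 84 mm high (z = 105 to 189 mm), 10 mm thick, hinged on a vertical pin at its left (+y) edge. Value in rad: 0 = shut, grows as its right-hand edge swings out towards the robot and on to the left; limit 1.75. No latch; a stiff hinge (0.15 N m) keeps it where it is left.
- leaf_handle (a point): Middle of the steel bar handle on the upper leaf: level bar 10 mm thick, 76 mm long, parallel to the leaf, 38 mm in front of its face (33 mm free gap behind), 178 mm above the worktop (22 mm below the roof), 143 mm from the hinge along the leaf. The point turns with the leaf: x points from bar to leaf face, y along the bar towards the hinge, z up.
- leaf_hinge (a point): Point on the vertical hinge axis of the upper leaf, at the handle's height; at cabinet (-100, 105, 178) mm.
- lower_leaf (a joint): Lower leaf of the split door, 203 mm wide, 80 mm high (z = 22 to 102 mm), same hinge line. Value in rad: 0 = shut. Held by the barrel bolt; to stay shut.
- leaf_bolt (a joint): Small steel barrel bolt on the lower leaf near its right-hand edge, 62 mm above the worktop, shot into a keeper on the frame. Value in m: 0 = shot (bolted), grows as it is drawn to the left (+y). To stay shot.
- spare_tray: Bystander: grey card specimen tray, 84 x 84 x 20 mm, to the right of the cabinet; origin centre of its underside.
- spare_specimen: Bystander: dark green rock, about 39 x 35 x 31 mm, lying in that tray; origin centre of its underside.
- the_hand_lens: Bystander: folding pocket lens, 42 x 38 x 14 mm, on the worktop to the right; origin centre of its underside.
- bar_magnet: Bystander: bar magnet, 22 x 61 x 9 mm, on the worktop to the right; origin centre of its underside.
- limestone_fossil: Bystander: pale limestone pebble, 41 x 53 x 26 mm, on the worktop in front of the cabinet; origin centre of its underside.

How it is judged:
By the outcome, as a careful person would: the job done as asked, in the order asked, and still so for the second after the job is handed in, with the robot touching nothing.
It also fails if it takes over 48 s, if anything falls off the work surface, if the arm or the gripper's body presses on something with over 40 N, if the wrist force passes 120 N, or if a joint passes its speed limit or range.

## Working session

There is one attempt and no reset: what is moved stays moved. The work goes in short steps, each a Python script; the robot and the scene stay as the last script left them, time stands still between calls to the robot, and variables do not carry over. Pictures are saved under pics/ and viewed, at most 10 in all, crops included, and the job is handed in when it is done.

```bash
mkdir -p pics; python3 - <<'E'
from station import manip
import cv2,numpy as np
for n in("scene","top"):
    cv2.imwrite(f"pics/{n}0.png",cv2.cvtColor(manip.read_camera(n),cv2.COLOR_RGB2BGR))
    i=manip.camera_info(n);print(n,np.round(np.array(i["intrinsics"]),1).tolist(),i["dist"],np.round(i["T"],3).tolist())
print(manip.get_ee_rot(),manip.get_time())
E
```

```text
scene [[390.9, 0.0, 320.8], [0.0, 390.9, 200.6], [0.0, 0.0, 1.0]] [0.00902197 0.         0.         0.         0.        ] [[0.663, 0.506, -0.552, 0.064], [-0.749, 0.427, -0.507, -0.857], [-0.021, 0.749, 0.662, 0.719], [0.0, 0.0, 0.0, 1.0]]
top [[453.8, 0.0, 316.1], [0.0, 453.8, 199.7], [0.0, 0.0, 1.0]] [-0.09482155  0.          0.          0.          0.        ] [[0.009, 0.984, -0.177, 0.318], [-1.0, 0.012, 0.013, -0.427], [0.015, 0.176, 0.984, 1.211], [0.0, 0.0, 0.0, 1.0]]
[-1.15534254e-04  1.74974777e-01  9.84572680e-01 -6.72081729e-04] 0.1
```

View pics/scene0.png

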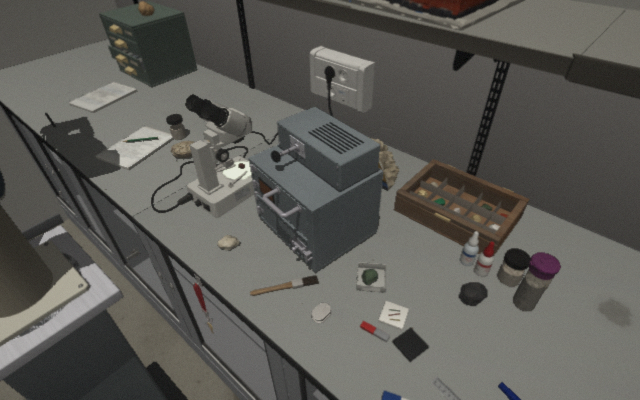

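View pics/top0.png

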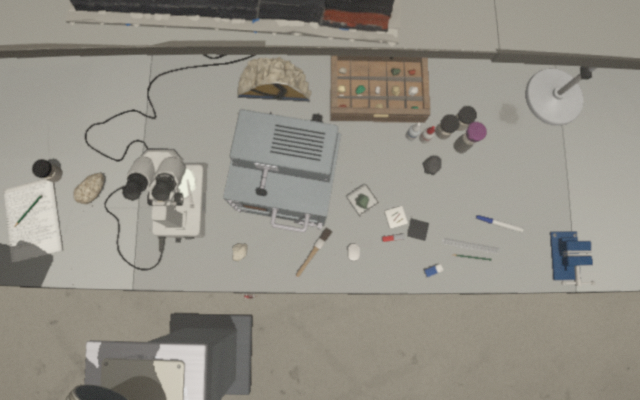

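The scene picture shows the cabinet at about (320,190), with the knob near (277,156) and the handle bar near (285,212). The top picture shows the roof at about (283,165), the knob at (262,190) and the microscope to the left at (175,190). Next I'll enlarge both.

```bash
python3 - <<'E'
import cv2
a=cv2.imread("pics/scene0.png")[100:270,235:395];cv2.imwrite("pics/sc1.png",cv2.resize(a,None,fx=3.5,fy=3.5,interpolation=cv2.INTER_CUBIC))
a=cv2.imread("pics/top0.png")[100:240,210:350];cv2.imwrite("pics/tc1.png",cv2.resize(a,None,fx=4,fy=4,interpolation=cv2.INTER_CUBIC))
E
```

```text
(no output)
```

View pics/sc1.png

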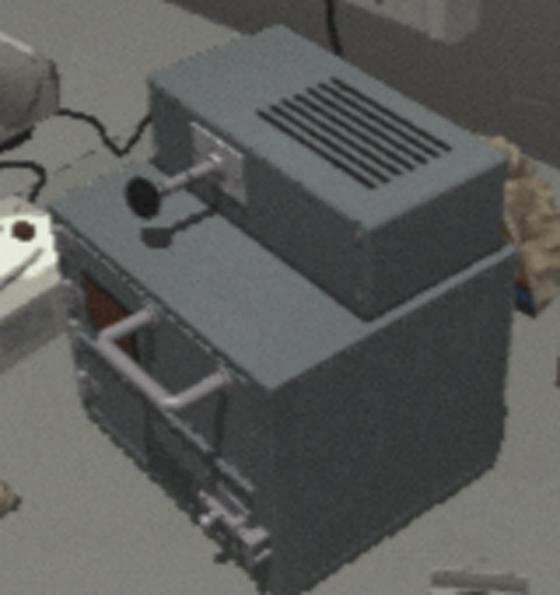

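View pics/tc1.png

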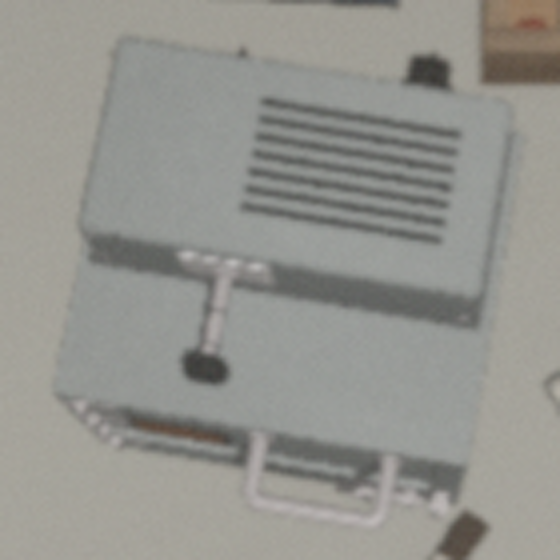

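The enlarged views show the roof and housing corners, the knob face (scene crop 142,197; top crop 205,370) and the bar ends clearly. I'll fit the cabinet's x, y and yaw from both views.

```bash
cat > fit.py <<'E'
from station import manip
import cv2,numpy as np
from scipy.optimize import least_squares
S=[((-100,120,200),(50,213)),((-100,-120,200),(273,388)),((100,-120,200),(515,245)),((-20,111,268),(150,78)),((-20,-111,268),(365,232)),
 ((-85,30,240),(142,197)),((-138,0,178),(102,338)),((-138,-76,178),(170,405))]
T=[((-100,120,200),(57,393)),((-100,-120,200),(467,466)),((-20,111,268),(80,230)),((-20,-111,268),(480,300)),((-85,30,240),(205,372)),((-138,0,178),(252,502)),((-138,-76,178),(380,522))]
def proj(n,P):
    i=manip.camera_info(n);M=np.diag([1,-1,-1,1])@np.linalg.inv(i["T"])
    return cv2.projectPoints(np.array(P,float),cv2.Rodrigues(M[:3,:3])[0],M[:3,3],np.array(i["intrinsics"]),np.array(i["dist"]))[0][:,0]
def world(p,P):
    P=np.array(P)/1000;c,s=np.cos(p[2]),np.sin(p[2])
    return P@np.array([[c,s,0],[-s,c,0],[0,0,1]])+[p[0],p[1],0]
def res(p):
    r=[]
    for n,L,k,o in(("scene",S,3.5,(235,100)),("top",T,4,(210,100))):
        px=(np.array([b for a,b in L])+.5)/k-.5+o
        r.append(proj(n,world(p,[a for a,b in L]))-px)
    return np.vstack(r)
if __name__=="__main__":
    f=least_squares(lambda p:res(p).ravel(),[.6,-.35,0],loss="soft_l1")
    print(f.x);print(np.round(res(f.x),1).tolist());np.save("cab.npy",f.x)
    print(world(f.x,[(-85,30,240),(-138,-38,178),(-100,105,178)]))
E
python3 fit.py
```

```text
[ 0.5810123  -0.36415807 -0.16952463]
[[-0.9, -3.8], [-1.1, 0.4], [2.1, 1.0], [-1.4, -1.3], [1.0, -1.2], [-2.0, 1.3], [-0.6, 0.6], [0.3, 0.4], [-0.9, -0.8], [0.8, -0.2], [-0.5, -1.1], [1.2, -0.4], [0.4, 1.7], [-0.3, -1.0], [0.3, -0.0]]
[[ 0.50229218 -0.32024745  0.24      ]
 [ 0.43857939 -0.37833084  0.178     ]
 [ 0.50016074 -0.24379186  0.178     ]]
```

```bash
cat > arm.py <<'E'
from station import manip
import numpy as np
from scipy.spatial.transform import Rotation as R
from fit import world
p=np.load("cab.npy")
def quat(a):  # tool down, tool y along world angle a
    y=np.array([np.cos(a),np.sin(a),0]);z=np.array([0,0,-1.])
    q=R.from_matrix(np.c_[np.cross(y,z),y,z]).as_quat();return np.r_[q[3],q[:3]]
def W(x,y,z):return world(p,[(x,y,z)])[0]
A=[np.pi/2,np.pi*1.5,-np.pi/2]
def handle(th,z,off=0): # th: leaf angle; off outward
    r=143;o=38+off
    return W(-100-r*np.sin(th)-o*np.cos(th),105-r*np.cos(th)+o*np.sin(th),z)
E
python3 - <<'E'
from arm import *
import cv2
i=manip.camera_info("top");T=np.array(i["T"])
for px,z in(((140,190),.25),((140,190),.3),((168,190),.28),((185,237),.02),((203,190),.05),((239,252),.02)):
    u=cv2.undistortPoints(np.array([[px]],float),np.array(i["intrinsics"]),np.array(i["dist"]))[0,0]
    d=T[:3,:3]@[u[0],-u[1],-1];print(px,z,np.round(T[:3,3]+d*(z-T[2,3])/d[2],3))
for s in(1,-1):
  for q0,P in((s*np.pi/2,W(-125,30,.0+380)),(s*np.pi/2,W(-105,30,235))):
    print(s,"push",np.round(manip.inverse_kinematics(P,quat(p[2]+q0)),2))
  for th in(0,.65,1.31):
    print(s,th,np.round(handle(th,163),3),[None if j is None else np.round(j,2) for j in [manip.inverse_kinematics(handle(th,163),quat(p[2]-th+(0 if s>0 else np.pi)))]])
E
```

```text
(140, 190) 0.25 [ 0.507 -0.056  0.25 ]
(140, 190) 0.3 [ 0.497 -0.075  0.3  ]
(168, 190) 0.28 [ 0.502 -0.127  0.28 ]
(185, 237) 0.02 [ 0.427 -0.098  0.02 ]
(203, 190) 0.05 [ 0.548 -0.146  0.05 ]
(239, 252) 0.02 [ 0.39  -0.242  0.02 ]
1 push [-0.62  0.17  1.57 -0.    1.41 -2.02]
1 push [-0.6   0.31  1.71 -0.    1.12 -2.  ]
1 0 [ 0.439 -0.378  0.163] [array([-0.73,  0.4 ,  1.76, -0.  ,  0.98, -0.56])]
1 0.65 [ 0.37  -0.314  0.163] [array([-0.73,  0.27,  1.96, -0.  ,  0.91,  0.09])]
1 1.31 [ 0.354 -0.219  0.163] [array([-0.58,  0.17,  2.1 , -0.  ,  0.87,  0.9 ])]
-1 push [-0.62  0.17  1.57 -0.    1.41  1.12]
-1 push [-0.6   0.31  1.71 -0.    1.12  1.14]
-1 0 [ 0.439 -0.378  0.163] [None]
-1 0.65 [ 0.37  -0.314  0.163] [None]
-1 1.31 [ 0.354 -0.219  0.163] [array([-0.58,  0.17,  2.1 , -0.  ,  0.87, -2.24])]
```

```bash
cat > push.py <<'E'
from arm import *
q=quat(p[2]-np.pi/2)
inv=lambda w:R.from_euler("z",-p[2]).apply(np.array(w)-[p[0],p[1],0])*1000
if __name__=="__main__":
    P=manip.get_tcp_pos();manip.movel([P[0],P[1],.38],v=.3)
    manip.move_pose([.40,.05,.38],q);manip.command_gripper(0)
    manip.move_pose(W(-125,30,380),q)
    manip.movel(W(-125,30,230),v=.15)
    print(manip.get_ft_force())
    print(manip.movel(W(-80,30,230),v=.02,until_force=2.5),inv(manip.get_tcp_pos()),manip.get_ft_force(),manip.get_time())
E
python3 push.py
```

```text
[ 0.46502781 -0.25712324  1.33896533]
True [-91.29253108  30.061366   229.54770249] [-1.85299073 -0.24840241  3.94092504] 8.325
```

```bash
python3 - <<'E'
from push import *
import cv2
x0=-91.3
for d in range(2,17,2):
    manip.movel(W(x0+d,30,230),v=.02)
    f=manip.get_ft_force()@np.array([np.cos(p[2]),np.sin(p[2]),0])
    print(d,inv(manip.get_tcp_pos())[0].round(1),f.round(2))
    if d>=8 and f>-1: break
manip.movel(W(-125,30,230),v=.1)
im={}
for n,(a,b,c,e) in{"scene":(100,200,235,395),"top":(140,220,210,350)}.items():
    im[n]=cv2.resize(cv2.cvtColor(manip.read_camera(n),cv2.COLOR_RGB2BGR)[a:b,c:e],(560,290),interpolation=cv2.INTER_CUBIC)
cv2.imwrite("pics/p2.png",np.vstack(list(im.values())));print(manip.get_time())
E
```

```text
2 -89.9 -4.83
4 -88.0 -5.54
6 -85.9 -5.64
8 -82.9 -0.88
10.0167
```

View pics/p2.png

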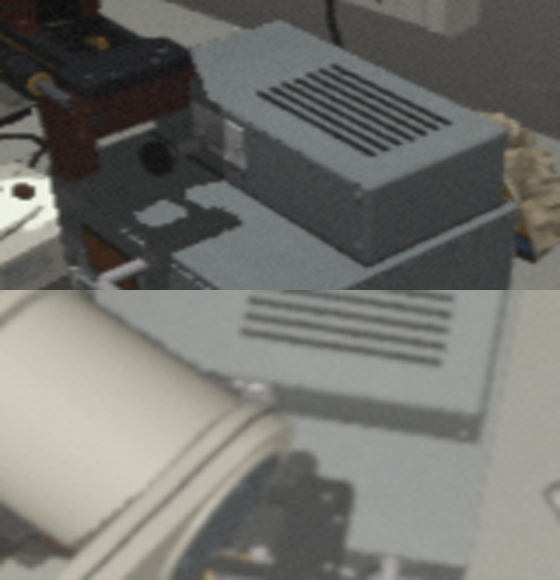

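Pushing built up to 5.6 N, then the hump passed. The knob is now at about (157,157) in the upper crop, still well clear of the housing. I'll compare its shift with the predicted one.

```bash
python3 - <<'E'
from arm import *
from fit import proj
a=[proj("scene",[W(x,30,240)])[0] for x in(-85,-65,-45)]
print(a,"20mm",a[1]-a[0],"40mm",a[2]-a[0],"seen",np.array([157/3.5-142/3.5,157/2.9-197/3.5]))
q=quat(p[2])
manip.movel(W(-125,30,360),v=.25)
manip.command_gripper(30/88)
manip.move_pose(handle(0,340,1),q)
print(manip.get_grip_width()*88, manip.movel(handle(0,215,1),v=.15,until_force=8),manip.get_time())
import cv2
im=cv2.cvtColor(manip.read_camera("scene"),cv2.COLOR_RGB2BGR)[100:270,225:395]
cv2.imwrite("pics/p3.png",cv2.resize(im,None,fx=3.5,fy=3.5,interpolation=cv2.INTER_CUBIC))
E
```

```text
[array([273.22281832, 157.17973449]), array([280.9954122, 153.6795339]), array([288.59976328, 150.25455948])] 20mm [ 7.77259388 -3.50020059] 40mm [15.37694495 -6.92517501] seen [ 4.28571429 -2.14778325]
30.126379571614255 False 13.8083
```

View pics/p3.png

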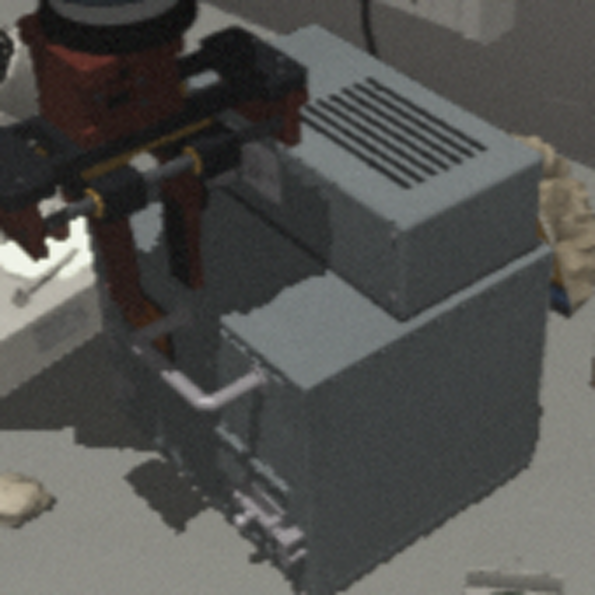

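The gripper stands above the bar with the knob hidden behind the fingers. The knob's shift looked smaller than expected (about 11 mm), so I'll move clear and check it before touching the door.

```bash
python3 - <<'E'
from arm import *
import cv2
manip.movel(handle(0,360,1),v=.3)
manip.move_pose([.36,-.05,.40],quat(p[2]))
im=[]
for n,(a,b,c,e) in{"scene":(120,190,240,340),"top":(140,210,220,320)}.items():
    im.append(cv2.resize(cv2.cvtColor(manip.read_camera(n),cv2.COLOR_RGB2BGR)[a:b,c:e],None,fx=4,fy=4,interpolation=cv2.INTER_CUBIC))
cv2.imwrite("pics/p4.png",np.vstack(im));print(manip.get_time())
E
```

```text
15.875
```

View pics/p4.png

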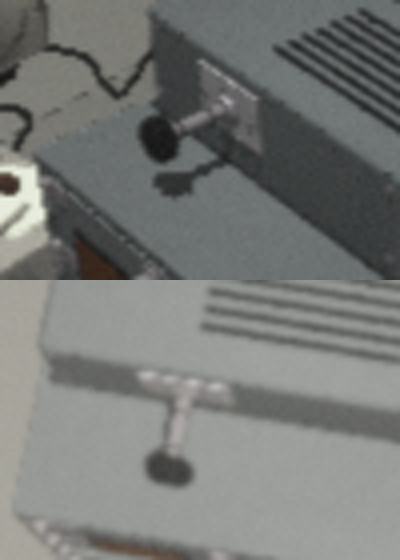

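The knob is unobstructed now: scene crop (157,139), lower crop (168,468). I'll measure its shift by blob centroid against the first pictures.

```bash
python3 - <<'E'
from arm import *
from fit import proj
import cv2
new=cv2.imread("pics/p4.png",0);old=[cv2.imread(f"pics/{n}0.png",0) for n in("scene","top")]
old=[cv2.resize(o[a:a+70,c:c+100],None,fx=4,fy=4,interpolation=cv2.INTER_CUBIC) for o,a,c in((old[0],120,240),(old[1],140,220))]
new=[new[:280],new[280:]]
for k,(n,off,thr,ctr) in enumerate((("scene",(240,120),42,(150,145)),("top",(220,140),75,(167,200)))):
    for lab,I in(("old",old[k]),("new",new[k])):
        nn,l,s,c=cv2.connectedComponentsWithStats((I<thr).astype(np.uint8))
        j=[i for i in range(1,nn) if s[i,4]>150 and np.hypot(*(c[i]-ctr))<45]
        print(n,lab,[(np.round(c[i]/4+off,2),s[i]) for i in j])
    for t in(0,10,20): print(t,proj(n,[W(-85+t,30,240)])[0].round(2))
# alignment check of static content
for k in(0,1):print(cv2.phaseCorrelate(np.float32(old[k][:, 200:]),np.float32(new[k][:,200:])))
E
```

```text
scene old [(array([275.82, 156.46]), array([ 126,  125,   36,   43, 1105], dtype=int32))]
scene new [(array([279.76, 154.66]), array([ 142,  118,   36,   43, 1111], dtype=int32))]
0 [273.22 157.18]
10 [277.13 155.42]
20 [281.   153.68]
top old [(array([261.13, 191.94]), array([147, 194,  38,  27, 737], dtype=int32))]
top new [(array([261.96, 187.35]), array([150, 175,  38,  27, 725], dtype=int32))]
0 [261.28 194.36]
10 [262.19 189.93]
20 [263.1  185.52]
((0.019115221885400047, 0.003210126407623193), 0.6684746138254801)
((0.05650020862297822, -0.021304713727886337), 0.6120970863766141)
```

Both views agree: the rod moved 10.2 mm, so it has stalled on the hump. I'll go back and nudge it on, stopping short of the 20 mm point.

```bash
python3 - <<'E'
from push import *
import cv2
from fit import proj
manip.command_gripper(0)
manip.move_pose(W(-125,30,380),q)
manip.movel(W(-125,30,230),v=.2);manip.movel(W(-90,30,230),v=.06)
f0=manip.get_ft_force();u=np.array([np.cos(p[2]),np.sin(p[2]),0])
for x in(-84,-82.5,-81,-79.5,-78,-76.5):
    manip.movel(W(x,30,230),v=.02)
    print(x,inv(manip.get_tcp_pos())[0].round(1),((manip.get_ft_force()-f0)@u).round(2))
manip.movel(W(-125,30,230),v=.1);manip.movel(W(-125,30,360),v=.3)
manip.move_pose([.36,-.05,.40],quat(p[2]))
for n,a,c,thr,ctr in(("scene",120,240,42,(155,137)),("top",140,220,75,(167,180))):
    I=cv2.cvtColor(manip.read_camera(n),cv2.COLOR_RGB2BGR);cv2.imwrite(f"pics/{n}5.png",I)
    I=cv2.resize(cv2.cvtColor(I,cv2.COLOR_BGR2GRAY)[a:a+70,c:c+100],None,fx=4,fy=4,interpolation=cv2.INTER_CUBIC)
    nn,l,s,C=cv2.connectedComponentsWithStats((I<thr).astype(np.uint8))
    print(n,[(np.round(C[i]/4+[c,a],2),s[i,4]) for i in range(1,nn) if s[i,4]>150 and np.hypot(*(C[i]-ctr))<50])
print(manip.get_time())
E
```

```text
-84 -84.0 0.58
-82.5 -82.5 0.14
-81 -80.9 -0.1
-79.5 -79.4 0.05
-78 -77.9 -0.07
-76.5 -76.4 0.81
scene [(array([283.48, 152.76]), np.int32(1181))]
top [(array([262.76, 183.19]), np.int32(700))]
23.3333
```

The total shift is now 19.8 mm in both views, which is the middle click. Next is the door.

```bash
python3 - <<'E'
from arm import *
import cv2
manip.command_gripper(30/88)
manip.move_pose(handle(0,340,1),quat(p[2]))
manip.movel(handle(0,215,1),v=.2)
hit=manip.movel(handle(0,163,1),v=.08,until_force=6)
print(hit,manip.get_tcp_pos(),manip.get_ft_force(),manip.get_time())
if not hit:
    for th in np.radians(np.arange(6,79,6)):
        manip.movel(handle(th,163,1),quat(p[2]-th),v=.06)
        f=manip.get_ft_force()
        if np.linalg.norm(f)>20: print("force",th,f);break
    print(th,f,manip.get_time())
    P=manip.get_tcp_pos();manip.movel([P[0],P[1],.40],v=.15)
    manip.move_pose([.30,.25,.40],quat(p[2]-th)) 
    print(manip.get_time())
for n in("scene","top"):
    cv2.imwrite(f"pics/{n}6.png",cv2.cvtColor(manip.read_camera(n),cv2.COLOR_RGB2BGR))
a=cv2.imread("pics/scene6.png")[100:270,215:395];b=cv2.imread("pics/top6.png")[130:270,200:350]
cv2.imwrite("pics/p6.png",np.hstack([cv2.resize(a,(420,397)),cv2.resize(b,(370,397))]))
E
```

```text
False [ 0.43777191 -0.37834426  0.16311355] [ 0.37728788 -0.01839946  0.00672941] 26.85
1.361356816555577 [ 0.5188694   0.25933341 -0.00605881] 32.1583
35.5917
```

View pics/p6.png

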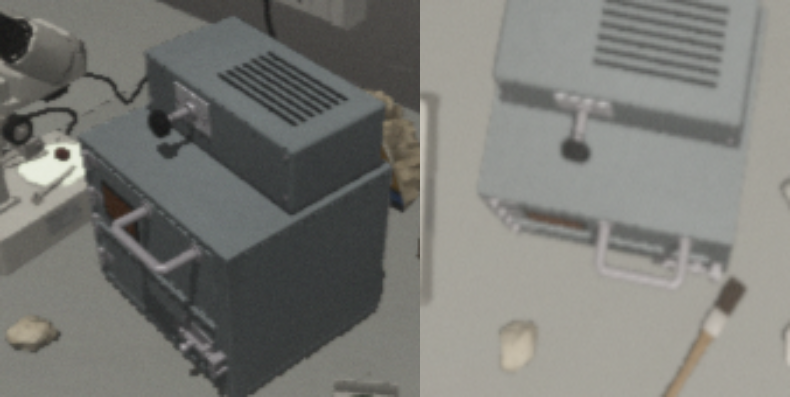

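The door is still shut: the handle is where it was, and the rod is still at middle, with the knob at about (160,123) in the left half. The fingers must have passed the bar, so I'll overlay the expected finger and bar geometry on the earlier picture p3.

```bash
python3 - <<'E'
from arm import *
from fit import proj
import cv2
I=cv2.imread("pics/p3.png")
def line(I,P,col,off,k=3.5):
    px=(proj("scene",[W(*a) for a in P])-off+.5)*k
    cv2.polylines(I,[np.int32(px)],False,col,1)
J=I.copy()
for s in(-1,1):
    a,b=-139+s*15,-139+s*28.5
    for z in (215,275): line(J,[(a,-28,z),(a,-48,z),(b,-48,z),(b,-28,z),(a,-28,z)],(0,255,255),(225,100))
    line(J,[(a,-48,215),(a,-48,275)],(0,255,255),(225,100))
for K in(J,):
    line(K,[(-100,0,178),(-138,0,178),(-138,-76,178),(-100,-76,178)],(0,0,255),(225,100))
    line(K,[(-100,120,0),(-100,120,200),(-100,-120,200),(-100,-120,0)],(0,255,0),(225,100))
    line(K,[(-85,30,200),(-85,30,240)],(255,0,0),(225,100))
K=cv2.resize(cv2.imread("pics/scene6.png")[100:270,225:395],None,fx=3.5,fy=3.5,interpolation=cv2.INTER_CUBIC)
cv2.imwrite("pics/p7.png",np.hstack([J[100:480,40:430],K[100:480,40:430]]))
E
```

```text
(no output)
```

View pics/p7.png

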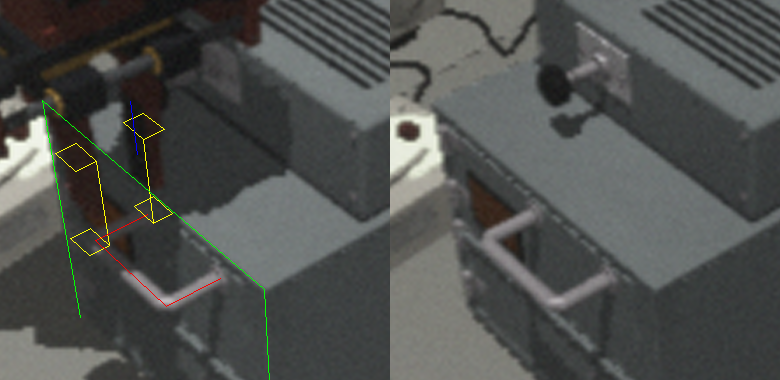

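The bar estimate matches the picture (red on the bar), but the real tips end about 14 mm higher than the drawn ones, so at z = 163 they barely overlapped the bar. I'll go 18 mm deeper, confirm the bar by gripping it, then swing the leaf.

```bash
python3 - <<'E'
from arm import *
import cv2
manip.move_pose(handle(0,340,1),quat(p[2]))
hit=manip.movel(handle(0,145,1),v=.2,until_force=8)
print(hit,manip.get_tcp_pos(),manip.get_time())
if not hit:
    manip.command_gripper(0);w=manip.get_grip_width()*88
    print("width",w,manip.get_finger_force(),manip.get_time())
    if w>6:
        manip.command_gripper(24/88)
        for th in np.radians(np.arange(13,79,13)):
            manip.movel(handle(th,145,1),quat(p[2]-th),v=.1)
        print(th,manip.get_ft_force(),manip.get_time())
        P=manip.get_tcp_pos();manip.movel([P[0],P[1],.245],v=.15)
    print(manip.get_time())
for n in("scene","top"):
    cv2.imwrite(f"pics/{n}8.png",cv2.cvtColor(manip.read_camera(n),cv2.COLOR_RGB2BGR))
a=cv2.imread("pics/scene8.png")[100:270,195:395];b=cv2.imread("pics/top8.png")[130:290,190:350]
cv2.imwrite("pics/p8.png",np.hstack([cv2.resize(a,(420,357)),cv2.resize(b,(357,357))]))
E
```

```text
False [ 0.43830324 -0.37862099  0.14604131] 39.1583
width 9.035522737430886 30.00127762556076 39.625
1.361356816555577 [-0.69253782  0.0739515  -0.16219664] 42.9917
43.8083
```

View pics/p8.png

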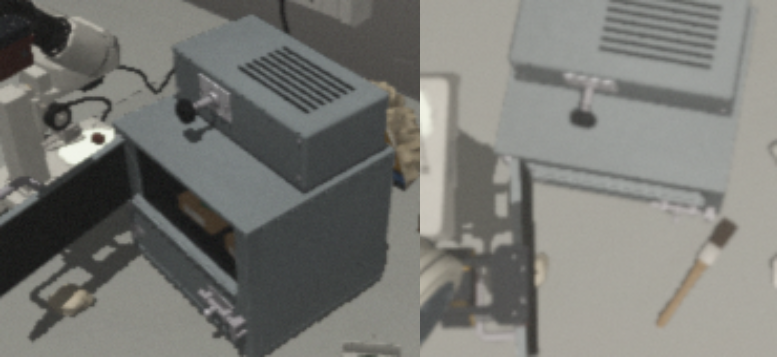

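The upper leaf stands about 75° open and the lower leaf is still shut and bolted. The knob is at its middle click, the fossil is in place, and the gripper is lifted clear.

```bash
python3 -c "
from station import manip
print(manip.get_ft_force(),manip.get_tcp_pos());print(manip.job_done())"
```

```text
[-0.2496678   0.79969701  1.32721954] [ 0.35534864 -0.21075554  0.24396437]
the job is handed in; nothing more can be done
None
```

The job is handed in, with no verdict shown: the rod is at its middle click (19.8 mm by camera, after a stall at half-way), the upper leaf was then opened about 75° on the second try, the lower leaf looks shut and bolted, and nothing I could see round the cabinet had moved, at about 44 s of the 48 s.

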